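Stand the railing post in its pipe socket

ROBOT

A 6-joint arm with a two-finger parallel gripper is mounted at the origin on the work surface. World frame = base frame: x ahead of the robot, y to its left, z up, the work surface at z = 0. Lengths are in m, angles in rad, forces in N, time in s.
With the tool pointing down it reaches from about 0.375 to 0.975 m from the base axis. Payload 3.8 kg.
Tool frame: the origin (TCP) lies at the very end of the fingers, on their centre line; the grasp point (between the pads) lies manip.grip_depth behind it (manip.grip_depth is the distance from the TCP to the grasp point, in m); z points along the fingers, y is the line along which they close (so a half turn about z gives the same grasp; the last joint's range is limited). The gripper opens to 85 mm and grips with 20 to 120 N. Pads are 22 mm wide; open, the fingers measure 114 mm over their backs; the gripper's body (76 mm by 85 mm) begins 54 mm behind the grasp point. The pads swing forward as they close: fully open they stand 13 mm farther back than shut.
Start: joints at [1.272, 0.264, 1.604, -0, 1.274, -0.037], TCP at [0.175, 0.652, 0.231] pointing down, gripper open.
Joint ranges: [-2.63, 2.63], [-0.94, 2.18], [0.31, 2.57], [-1.31, 4.45], [0, 2.66], [-2.55, 2.55]. Speed limits (rad/s): [2.57, 2.57, 3.14, 3.14, 3.14, 3.14].

INTERFACE

Orientations are given as a unit quaternion [w, x, y, z].
In Python, from station import manip, vision gives the robot as it stands.
- The arm moves only by the tool drive_tool, never from a script. Its arguments are lists of equal length, an entry for each row: "xyz": the shift along the tool's x, y, z in mm, a list of three; "delta_rot": the turn, a rotation vector about the tool's x, y, z in degrees, a list of three; "grip": the finger opening in mm, from 0 to 85.4. In form: {"xyz": [[x, y, z], ...], "delta_rot": [[ax, ay, az], ...], "grip": [grip, ...]}. A call has 1 to 10 rows; each row shifts and turns the commanded pose from where the row before left it, along the tool's axes as they then stand; what a row does not reach is not made up. A row lasts 1/8 s, in which the tool goes at most 62.5 mm and 10.7 degrees, less where a joint would pass 70% of its speed; a pose out of reach is approached as far as the arm can. A call is refused whole if a number of a shift passes 62.5 or a number of a turn 10.7, either way. A call with a gripper value outside its range is refused whole. The fingers move at their own pace and stop on an object; "squeeze" is the grip in N (left out, the last holds). Time passes only in rows, so rows that do not move let the fingers close. It gives the time, the measured TCP pose, the force, the opening and the grip force at its end, in the units of the state.
- manip.observe(): the state, without advancing time (a new reading comes with each control period).
- vision.camera(name): name is "scene" or "top" or "wrist"; returns a dict with "color" (400x640x3 uint8, red, green, blue), "z_map" (400x640 float32, m along the optical axis (not along the pixel's ray), 0 where there is no reading), "camera_matrix" (3x3 intrinsics, pixels), "xyz" and "orientation" of the camera in the world; the wrist camera has in their place "hand_eye" (4x4, takes a point from camera to tool coordinates, whose origin is the TCP and whose axes are the flange's). Camera axes: x right, y down, z forward; pixel columns grow to the right and rows downward; lengths in m; the calibration is good to about 2 mm. A picture is of the moment at which its call begins: read the wrist's pose just before it.
- manip.close_job(): hands the job in; it is judged then, once.
The state is a dict: "time": time; "qpos": joint angles; "dq": joint speeds; "joint_efforts": joint torques, N m; "tool_pos": TCP position; "tool_rot": TCP orientation; "contact_force": force on the tool from outside, world axes, zero at the start; "ft_torque": the same for the moment, N m; "opening": finger opening in m; "grip_force": force on a finger pad.
Only numpy, scipy, OpenCV 4.12 (cv2) and the standard library are available. Lean on these libraries where they do the work, as an engineer would, in place of code of your own. Each camera call takes 0.05 s, during which the arm holds its last target. There are 200 camera calls.

TASK

Stand the tall round post upright in the round pipe socket, ready for tack welding: keep hold of it until its foot is down on the socket's floor, then let go. Leave the square post and the short round post standing where they are.

Things in the scene. Friction and masses are not known exactly. Their poses are not given: they have to be found in the camera images.
- round_post: tall round railing post stub of plain steel, diameter 36 mm, height 140 mm, about 0.45 kg, standing on end on the steel table; origin at the centre of its foot, z axis up along the post (its yaw means nothing)
- round_socket_floor (a point): centre of the floor inside the round pipe socket, 10 mm above the table, on the pipe's axis, z up. The socket: a plain steel base plate, 110 mm square, 10 mm thick, fixed to the table, with a round upright pipe on it, open at the top, bore 58 mm, outer diameter 68 mm, rim 50 mm above this point. (A like plate with a square tube, 68 mm outside, 50 mm high, is a bystander.)
- square_post: bystander: square steel post stub, 36 x 36 mm, 140 mm high, standing loose on the table; origin at the centre of its foot, z axis up, x and y across its faces
- short_post: bystander: short round steel post stub, diameter 36 mm, only 70 mm high, standing loose on the table; origin at the centre of its foot, z axis up. Nothing else near the posts and sockets is higher than 60 mm

How it is judged:
By the outcome, as a careful person would: the job done as asked, in the order asked, and still so for the second after the job is handed in, with the robot touching nothing.
It also fails if it takes over 40 s, if anything falls off the work surface, if the arm or the gripper's body presses on something with over 40 N, if the wrist force passes 120 N, or if a joint passes its speed limit or range.

## Working session

There is one attempt and no reset: what is moved stays moved. The work goes in short steps, Python scripts to look and compute and a tool call to move; the robot and the scene stay as the last step left them, time stands still between calls to the robot, and variables do not carry over. Pictures are saved under pics/ and viewed, at most 10 in all, crops included, and the job is handed in when it is done.

Besides the shell and the picture viewer there is one more tool, called after "Emit:" as name(argument=value, ...) on one line, values as JSON. drive_tool: Moves the arm, as the interface text tells. Its arguments: {"type":"object","properties":{"xyz":{"type":"array","items":{"type":"array","items":{"type":"number"}}},"delta_rot":{"type":"array","items":{"type":"array","items":{"type":"number"}}},"grip":{"type":"array","items":{"type":"number"}},"squeeze":{"type":"number"}},"required":["xyz","delta_rot","grip"]}

```bash
mkdir -p pics; python3 - <<'E'
from station import manip, vision
import cv2,numpy as np
s=manip.observe();print(s['time'],s['tool_pos'],s['tool_rot'],s['opening'],manip.grip_depth)
for n in("scene","top"):
    c=vision.camera(n);np.savez(f'{n}.npz',**{k:v for k,v in c.items()})
    cv2.imwrite(f'pics/{n}.png',c['color'][:,:,::-1]);print(n,c['xyz'],c['orientation'],c['camera_matrix'])
E
```

```text
0.0 [0.17448457 0.65132006 0.22997005] [-1.84100455e-04  1.30511527e-01  9.91446176e-01 -1.08985313e-03] 0.08523405430280794 0.0187
scene [1.01613752 0.32667141 0.8305344 ] [-0.15809304  0.45666428  0.8326777  -0.27039263] [[418.59043333   0.         321.98506636]
 [  0.         418.59043333 200.60948847]
 [  0.           0.           1.        ]]
top [0.34456671 0.01081863 0.99294649] [-0.06663809  0.707688   -0.70071413  0.06112913] [[401.03233545   0.         319.01287873]
 [  0.         401.03233545 199.60609683]
 [  0.           0.           1.        ]]
```

View pics/scene.png

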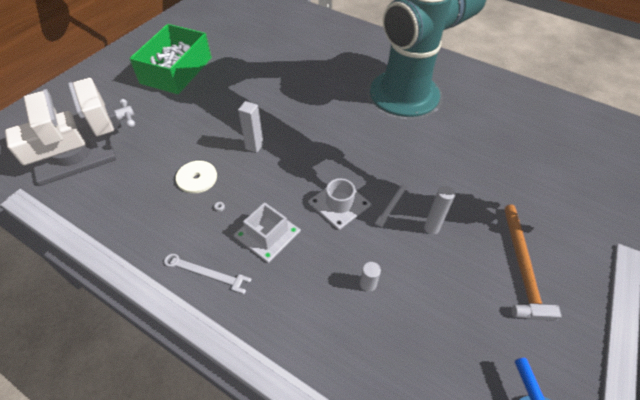

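View pics/top.png

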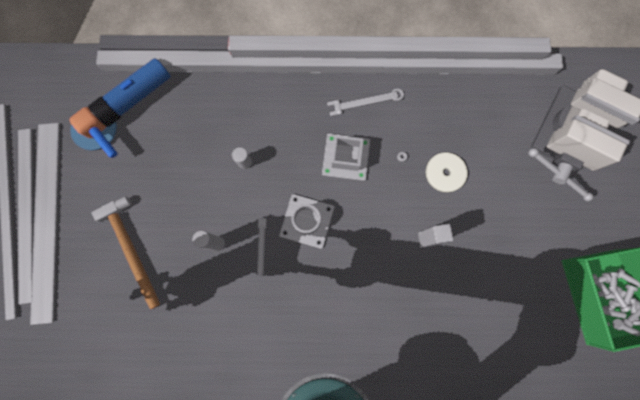

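The scene view shows the tall round post at (440,210), the round socket at (341,195), the short post at (370,277) and the square post at (252,127). In the top view the tall post's top is at (202,239), the socket at (306,218), and a flat bar lies between them at (262,246).

```bash
cat > h.py <<'E'
import numpy as np
from scipy.spatial.transform import Rotation as R
def world(c,T=None):
    z=c['z_map'];K=c['camera_matrix'];v,u=np.mgrid[:400,:640]
    p=np.stack([(u-K[0,2])/K[0,0]*z,(v-K[1,2])/K[1,1]*z,z],-1)
    if T is None:
        q=c['orientation'];M=R.from_quat([q[1],q[2],q[3],q[0]]).as_matrix();w=p@M.T+c['xyz']
    else: w=p@T[:3,:3].T+T[:3,3]
    w[z==0]=np.nan
    return w
def circ(P):
    A=np.c_[2*P[:,:2],np.ones(len(P))];s=np.linalg.lstsq(A,(P[:,:2]**2).sum(1),rcond=None)[0]
    return s[:2],np.sqrt(s[2]+s[:2]@s[:2])
E
python3 - <<'E'
from h import *
for n,boxes in (('top',dict(post=(185,225,215,255),sock=(280,195,335,245),bar=(250,215,275,280),short=(228,145,252,170),sq=(415,220,455,250))),('scene',dict(post=(420,180,460,240),sock=(310,165,372,228)))):
    w=world(dict(np.load(n+'.npz')))
    for k,(a,b,c,d) in boxes.items():
        P=w[b:d,a:c].reshape(-1,3);P=P[~np.isnan(P[:,2])]
        if k=='sock': Q=P[(P[:,2]>.045)&(P[:,2]<.075)]
        else: Q=P[P[:,2]>.02]
        m=Q[Q[:,2]>np.percentile(Q[:,2],95)-.008] if len(Q)>4 else Q
        print(n,k,len(Q),'zmax',Q[:,2].max() if len(Q) else P[:,2].max(),'top mean',m.mean(0),'mid',(m.min(0)+m.max(0))/2,np.ptp(m,0))
        if k=='post':
            S=P[(P[:,2]>.03)&(P[:,2]<.12)]
            if len(S)>10:print('side circ',circ(S))
        if k=='sock':print('circ',circ(m))
E
```

```text
top post 334 zmax 0.14583345779618295 top mean [0.41332038 0.26758168 0.14200046] mid [0.41305707 0.26795759 0.14180227] [0.0341234  0.03652597 0.00806237]
side circ (array([0.41368809, 0.26822019]), np.float64(0.017657944294794597))
top sock 223 zmax 0.06583797236439759 top mean [0.47113707 0.04928343 0.06139168] mid [0.47137879 0.04907185 0.06127237] [0.06706514 0.06583935 0.00913121]
circ (array([0.4712175 , 0.04834382]), np.float64(0.031248649014469713))
top bar 2 zmax 0.020589499527602584 top mean [0.39161291 0.15778942 0.02046786] mid [0.39161291 0.15778942 0.02046786] [0.02631351 0.00099941 0.00024329]
top short 260 zmax 0.07599744300304223 top mean [0.62079502 0.2092971  0.0721247 ] mid [0.62120916 0.2094011  0.07134976] [0.03291693 0.03460272 0.00929536]
top sq 535 zmax 0.14618256616595715 top mean [ 0.43044641 -0.2448064   0.14160061] mid [ 0.43069155 -0.24473899  0.14105574] [0.03880997 0.03872546 0.01025365]
scene post 715 zmax 0.1417141078412648 top mean [0.41869574 0.26959087 0.13755939] mid [0.41720787 0.26895897 0.13653028] [0.0356944  0.03511623 0.01036765]
side circ (array([0.41657268, 0.26939942]), np.float64(0.01709698676836369))
scene sock 301 zmax 0.06156264550394008 top mean [0.47561955 0.05032327 0.05672859] mid [0.47434825 0.04973333 0.0566996 ] [0.06853786 0.06696765 0.00972609]
circ (array([0.47525893, 0.05027925]), np.float64(0.03128669628067677))
```

Emit:
drive_tool(xyz=[[-20,-18,0],[-40,-37,0],[-45,-42,0],[-45,-42,0],[-45,-42,0],[-45,-42,0],[-45,-42,0],[-31,-29,0],[-15,-14,0],[0,0,0]], delta_rot=[[0,0,0],[0,0,0],[0,0,0],[0,0,0],[0,0,0],[0,0,0],[0,0,0],[0,0,0],[0,0,0],[0,0,0]], grip=[85,85,85,85,85,85,85,85,85,85])

```text
time: 1.35
tool_pos: [0.4151, 0.2675, 0.2309]
tool_rot: [-0.0, 0.132, 0.991, -0.0]
contact_force: [-0.1, 0.2, 0.1]
opening: 0.0849
grip_force: 0.0
```

```bash
cat > look.py <<'E'
from h import *; from station import manip,vision; import cv2,sys
s=manip.observe();c=vision.camera('wrist');q=s['tool_rot'];M=R.from_quat([q[1],q[2],q[3],q[0]]).as_matrix()
T=np.eye(4);T[:3,:3]=M;T[:3,3]=s['tool_pos'];w=world(c,T@np.array(c['hand_eye']))
cv2.imwrite(f'pics/{sys.argv[1]}.png',c['color'][:,:,::-1])
cx,cy,r,lo,hi=map(float,sys.argv[2:7])
P=w.reshape(-1,3);P=P[(np.hypot(P[:,0]-cx,P[:,1]-cy)<r)&(P[:,2]>lo)&(P[:,2]<hi)]
print(s['time'],s['tool_pos'],q,s['opening'],s['contact_force'])
if len(P)>10:
    mid=(P[:,:2].min(0)+P[:,:2].max(0))/2
    print(len(P),'mid',mid,np.ptp(P,0),'circ',circ(P),'zmed',np.median(P[:,2]))
    for g in (mid,circ(P)[0]): print('tool xy shift mm',(M.T@(np.r_[g,0]-np.r_[s['tool_pos'][:2],0])*1000).round(1))
E
python3 look.py w1 .415 .2685 .04 .125 .16
```

```text
1.35 [0.415079   0.26753902 0.23089614] [-2.66525399e-04  1.32010332e-01  9.91248283e-01 -2.05218038e-04] 0.08487769219968441 [-0.07157058  0.20319343  0.07401568]
1408 mid [0.41302648 0.27065333] [0.03549735 0.0355162  0.01652879] circ (array([0.41196852, 0.27102146]), np.float64(0.012847277010888995)) zmed 0.1395250419586465
tool xy shift mm [2.8 2.5 0. ]
tool xy shift mm [3.9 2.5 0. ]
```

Emit:
drive_tool(xyz=[[2.5,2.5,15],[0,0,30],[0,0,35],[0,0,30],[0,0,22],[0,0,13],[0,0,0],[0,0,0]], delta_rot=[[0,0,0],[0,0,0],[0,0,0],[0,0,0],[0,0,0],[0,0,0],[0,0,0],[0,0,0]], grip=[85,85,85,85,85,85,85,85])

```text
time: 2.4
tool_pos: [0.4134, 0.2726, 0.087]
tool_rot: [0.001, 0.13, 0.991, 0.0]
contact_force: [0.3, 0.6, 0.5]
opening: 0.0849
grip_force: 0.0
```

Emit:
drive_tool(xyz=[[0,0,0],[0,0,0],[0,0,0],[0,0,0],[0,0,0],[0,0,0],[0,0,0],[0,0,0]], delta_rot=[[0,0,0],[0,0,0],[0,0,0],[0,0,0],[0,0,0],[0,0,0],[0,0,0],[0,0,0]], grip=[60,45,38,30,25,20,20,20], squeeze=70)

```text
time: 3.4
tool_pos: [0.4131, 0.2713, 0.0869]
tool_rot: [0.0, 0.13, 0.991, -0.001]
contact_force: [-1.5, -3.5, 5.9]
opening: 0.0346
grip_force: 69.1
```

Emit:
drive_tool(xyz=[[0,0,-5],[0,0,-15],[0,0,-25],[0,0,-25],[0,0,-20],[0,0,-10],[0,0,0]], delta_rot=[[0,0,0],[0,0,0],[0,0,0],[0,0,0],[0,0,0],[0,0,0],[0,0,0]], grip=[20,20,20,20,20,20,20])

```text
time: 4.28
tool_pos: [0.4133, 0.2722, 0.1871]
tool_rot: [0.001, 0.131, 0.991, 0.001]
contact_force: [-0.4, 0.3, -3.2]
opening: 0.0351
grip_force: 70.1
```

```bash
python3 - <<'E'
from h import *; from station import manip,vision; import cv2
s=manip.observe();q=s['tool_rot'];M=R.from_quat([q[1],q[2],q[3],q[0]]).as_matrix()
print(s['tool_pos'],q,s['contact_force'],s['opening'])
print((M.T@(np.array([.473,.0495,0])-np.r_[s['tool_pos'][:2],0])*1000).round(1))
c=vision.camera('scene');cv2.imwrite('pics/lift.png',cv2.resize(c['color'][100:260,340:540,::-1],None,fx=4,fy=3.75))
E
```

```text
[0.41333583 0.27219766 0.18712336] [6.50137342e-04 1.30521288e-01 9.91445130e-01 5.69932744e-04] [-0.38054667  0.29724667 -3.15423178] 0.035102795898891474
[-1.153e+02 -1.997e+02 -1.000e-01]
```

View pics/lift.png

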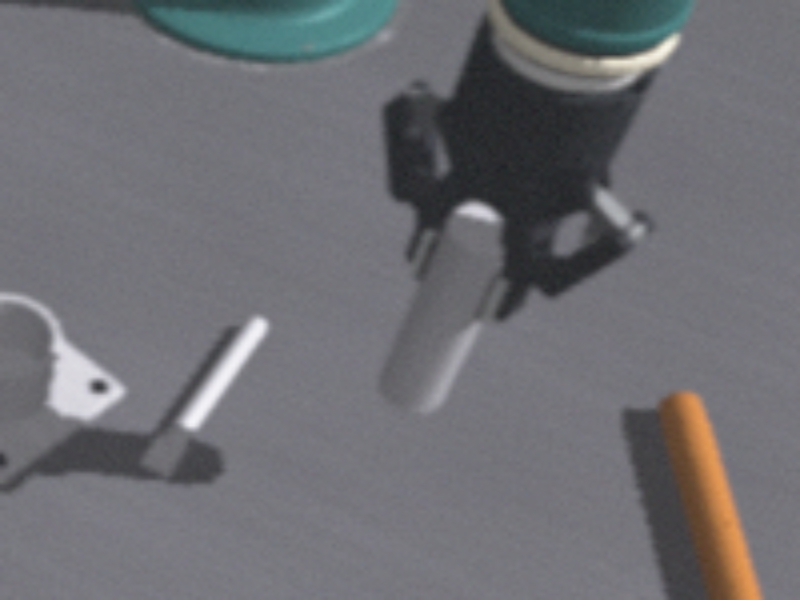

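The lifted post runs from its foot at about (415,400) to its top at (478,212) in the crop, held between the pads; I'll measure its tilt from depth.

```bash
cat > tilt.py <<'E'
from h import *; from station import manip,vision; import sys
from scipy.optimize import least_squares
# args: approx center x y, z range; fits cylinder r=18mm to scene depth
cx,cy,lo,hi,foot=map(float,sys.argv[1:6])
s=manip.observe();q=s['tool_rot'];M=R.from_quat([q[1],q[2],q[3],q[0]]).as_matrix()
for n in('scene','top'):
    w=world(vision.camera(n)).reshape(-1,3)
    P=w[(np.hypot(w[:,0]-cx,w[:,1]-cy)<.035)&(w[:,2]>lo)&(w[:,2]<hi)]
    if len(P)<40: print(n,len(P));continue
    def f(p):
        d=np.r_[p[2:4],1];d/=np.linalg.norm(d);v=P-np.r_[p[:2],foot]
        return np.linalg.norm(np.cross(v,d),axis=1)-.018
    r=least_squares(f,[cx,cy,0,0],loss='soft_l1',f_scale=.002)
    print(n,len(P),'foot xy',r.x[:2].round(4),'tilt deg',np.degrees(r.x[2:]).round(2),'rms',np.sqrt((f(r.x)**2).mean()).round(4),'z',P[:,2].min(),P[:,2].max(),'tcp',s['tool_pos'])
    print('axis in tool',M.T@np.r_[r.x[2:],1])
E
python3 tilt.py .413 .271 .1 .17 .10
```

```text
scene 374 foot xy [0.415  0.2704] tilt deg [0.33 0.55] rms 0.0008 z 0.10012883721284316 0.1698036111859329 tcp [0.4127713  0.27183842 0.18614268]
axis in tool [-0.003067    0.01078596 -1.00000024]
top 39
```

Emit:
drive_tool(xyz=[[-5,-9,0],[-12,-21,0],[-18,-31,0],[-20,-34,0],[-20,-34,0],[-18,-31,0],[-12,-21,0],[-6.5,-11,0],[-3,-5.5,0],[0,0,0]], delta_rot=[[0,0,0],[0,0,0],[0,0,0],[0,0,0],[0,0,0],[0,0,0],[0,0,0],[0,0,0],[0,0,0],[0,0,0]], grip=[20,20,20,20,20,20,20,20,20,20])

```text
time: 5.68
tool_pos: [0.4723, 0.0516, 0.1861]
tool_rot: [-0.0, 0.131, 0.991, 0.0]
contact_force: [0.2, 0.8, -3.3]
opening: 0.0347
grip_force: 70.3
```

```bash
python3 tilt.py .474 .05 .1 .17 .10; python3 - <<'E'
from h import *; from station import vision; import cv2
c=vision.camera('scene');w=world(c)
P=w.reshape(-1,3);P=P[(np.hypot(P[:,0]-.474,P[:,1]-.05)<.045)&(P[:,2]>.02)&(P[:,2]<.064)&(np.hypot(P[:,0]-.474,P[:,1]-.05)>.025)]
t=P[P[:,2]>.055];print(len(t),circ(t),(t.min(0)+t.max(0))/2,np.ptp(t,0))
cv2.imwrite('pics/above.png',cv2.resize(c['color'][110:250,260:420,::-1],None,fx=4,fy=4))
E
```

```text
scene 333 foot xy [0.4744 0.0498] tilt deg [0.13 0.5 ] rms 0.0009 z 0.1001286016893177 0.16989111801404322 tcp [0.47226184 0.051577   0.18609322]
axis in tool [ 5.81671662e-04  9.16581964e-03 -9.99998522e-01]
top 51 foot xy [0.4731 0.0492] tilt deg [0.1  0.93] rms 0.0002 z 0.10555711460815198 0.16976314933705183 tcp [0.47226184 0.051577   0.18609322]
axis in tool [ 0.00312186  0.01624758 -0.99999612]
138 (array([0.47484752, 0.05007175]), np.float64(0.031346232604861)) [0.47469229 0.04985054 0.05845058] [0.06685472 0.06749309 0.00663564]
```

View pics/above.png

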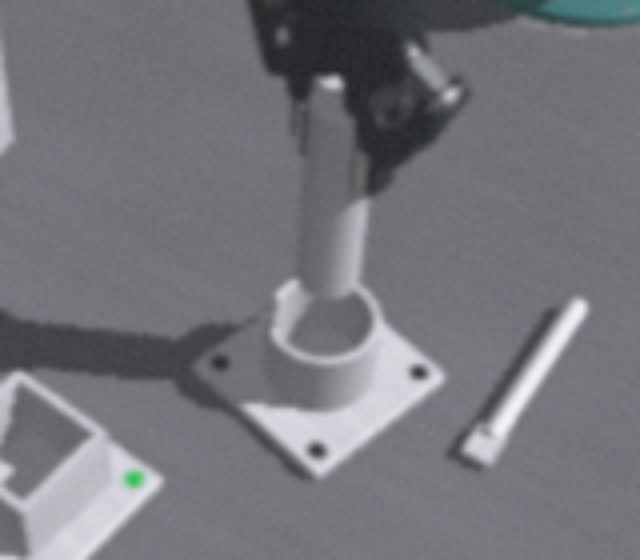

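The post's foot at (330,290) hangs over the socket opening at (325,315) in the crop, and the fitted axes agree to under 1 mm. Going down.

Emit:
drive_tool(xyz=[[0,0,6],[0,0,12],[0,0,16],[0,0,16],[0,0,14],[0,0,10],[0,0,6],[0,0,3],[0,0,0]], delta_rot=[[0,0,0],[0,0,0],[0,0,0],[0,0,0],[0,0,0],[0,0,0],[0,0,0],[0,0,0],[0,0,0]], grip=[20,20,20,20,20,20,20,20,20])

```text
time: 6.95
tool_pos: [0.4726, 0.0515, 0.1034]
tool_rot: [0.0, 0.131, 0.991, 0.0]
contact_force: [-0.3, 0.4, -3.9]
opening: 0.0344
grip_force: 70.3
```

Emit:
drive_tool(xyz=[[0,0,1],[0,0,1],[0,0,1],[0,0,0]], delta_rot=[[0,0,0],[0,0,0],[0,0,0],[0,0,0]], grip=[20,20,20,20])

```text
time: 7.45
tool_pos: [0.4723, 0.0515, 0.1002]
tool_rot: [-0.0, 0.131, 0.991, -0.0]
contact_force: [-0.5, 0.0, -4.2]
opening: 0.0347
grip_force: 70.3
```

Contact is expected near z = 0.097.

Emit:
drive_tool(xyz=[[0,0,1],[0,0,1],[0,0,0.5],[0,0,0]], delta_rot=[[0,0,0],[0,0,0],[0,0,0],[0,0,0]], grip=[20,20,20,20])

```text
time: 7.95
tool_pos: [0.4724, 0.0515, 0.0977]
tool_rot: [-0.0, 0.131, 0.991, -0.0]
contact_force: [0.7, -0.4, -3.2]
opening: 0.0351
grip_force: 70.3
```

Emit:
drive_tool(xyz=[[0,0,0.5],[0,0,0.5],[0,0,0]], delta_rot=[[0,0,0],[0,0,0],[0,0,0]], grip=[20,20,20])

```text
time: 8.32
tool_pos: [0.4725, 0.0515, 0.097]
tool_rot: [0.0, 0.131, 0.991, 0.0]
contact_force: [-0.0, -1.1, -2.2]
opening: 0.0347
grip_force: 70.3
```

Emit:
drive_tool(xyz=[[0,0,0.5],[0,0,0]], delta_rot=[[0,0,0],[0,0,0]], grip=[20,20])

```text
time: 8.57
tool_pos: [0.4728, 0.0514, 0.0969]
tool_rot: [0.0, 0.131, 0.991, -0.0]
contact_force: [-2.1, -0.7, 3.0]
opening: 0.0345
grip_force: 70.5
```

The force has risen and the height matches the floor (foot at 10 mm), so I release.

Emit:
drive_tool(xyz=[[0,0,0.3],[0,0,0],[0,0,0],[0,0,0],[0,0,0],[0,0,0],[0,0,0],[0,0,0]], delta_rot=[[0,0,0],[0,0,0],[0,0,0],[0,0,0],[0,0,0],[0,0,0],[0,0,0],[0,0,0]], grip=[20,36,42,55,70,85,85,85])

```text
time: 9.57
tool_pos: [0.4724, 0.0515, 0.096]
tool_rot: [0.0, 0.131, 0.991, 0.0]
contact_force: [0.0, -0.5, -0.3]
opening: 0.0847
grip_force: 0.0
```

Emit:
drive_tool(xyz=[[0,0,-5],[0,0,-15],[0,0,-25],[0,0,-30],[0,0,-30],[0,0,-20],[0,0,-10],[0,0,0]], delta_rot=[[0,0,0],[0,0,0],[0,0,0],[0,0,0],[0,0,0],[0,0,0],[0,0,0],[0,0,0]], grip=[85,85,85,85,85,85,85,85])

```text
time: 10.58
tool_pos: [0.473, 0.0515, 0.2321]
tool_rot: [0.001, 0.131, 0.991, 0.0]
contact_force: [0.0, -0.4, -0.4]
opening: 0.0848
grip_force: 0.0
```

```bash
python3 tilt.py .474 .05 .075 .145 .01; python3 - <<'E'
from h import *; from station import vision; import cv2
c=vision.camera('scene');w=world(c).reshape(-1,3)
P=w[(np.hypot(w[:,0]-.474,w[:,1]-.05)<.03)&(w[:,2]<.18)];print('ztop',np.percentile(P[:,2],97))
cv2.imwrite('pics/end.png',c['color'][:,:,::-1])
E
```

```text
scene 314 foot xy [0.476 0.05 ] tilt deg [-0.47 -0.31] rms 0.0009 z 0.07585630932197152 0.14497565226631615 tcp [0.47298812 0.05151157 0.23213465]
axis in tool [ 0.00442491 -0.00658829 -1.00001624]
top 62 foot xy [0.4739 0.0484] tilt deg [-0.07  0.13] rms 0.0002 z 0.07534962785440324 0.14487254301430608 tcp [0.47298812 0.05151157 0.23213465]
axis in tool [-2.76582899e-04  2.54855753e-03 -1.00000005e+00]
ztop 0.14951192462738222
```

View pics/end.png

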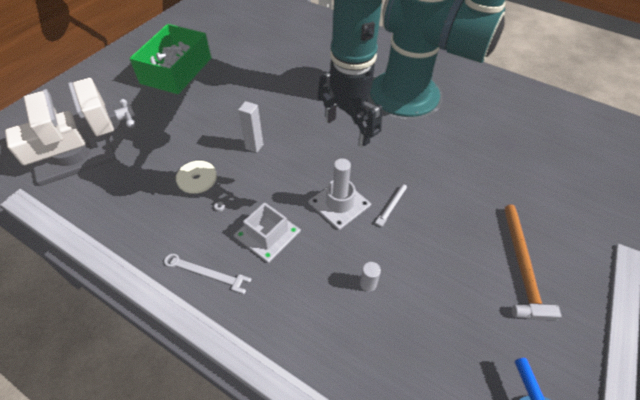

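The post stands upright in the round socket at (341,185). The square post at (252,127) and the short post at (370,277) haven't moved, and the gripper is clear.

```bash
python3 -c "
from station import manip
print(manip.close_job())"
```

```text
the job is handed in; nothing more can be done
None
```

The tall round post is standing upright on the floor of the round pipe socket, released only after its foot touched down; the square post and short post were not moved, and the job is handed in.

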